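Fit the guide rod of the microscope camera bracket

TASK

Press the push-in bushing in the camera bracket's upper arm down until it is fully home. Then take the longest of the three guide rods from the rack by its knob and thread it down through the upper bushing and on through the lower one, until its tip shows below the lower arm. Finish while still holding the rod there, upright and still, its knob held clear above the upper bushing, ready for a colleague to tighten the clamp screws; leave the other rods and everything else on the bench where they are.

Things in the scene. Friction and masses are not known exactly. Their poses are not given: they have to be found in the camera images.
- stand: Dark steel camera bracket, fixed. Base plate 120 x 90 x 12 mm; at its -x end a column 130 mm high; from it two arms 48 mm wide, 15 thick reach to +x (ends at x = 40 mm), undersides 55 and 115 mm up; only the push-in bushing stands above the upper arm. Origin: centre of the underside. Both bushings share the vertical axis through x = 15 mm, y = 0 of its frame.
- lower_mouth (a point): Centre of the top of the fixed white plastic bushing in the lower arm (74 mm above the bench). Straight through bore of 15 mm diameter, 19 mm long: it ends at the lower arm's underside.
- bush_top (a point): Centre of the top face of the white flanged push-in bushing in the upper arm; it moves down with it. Flange 40 mm across and 6 mm thick, with a straight through bore of 15 mm diameter, 30 mm long in all. Fully seated, the flange lies on the arm and this point is 136 mm above the bench; at joint value 0 it is 148 mm up.
- bush (a joint): How far the push-in bushing has been pressed down: m, 0 = 12 mm proud, 0.012 = fully seated against a hard stop. It starts 6 to 12 mm proud, needs about 6 N to move, stays where it is left and does not spring back.
- rack: Grey plastic rod rack, fixed to the bench, 170 (x) x 56 (y) x 50 mm high. Three holes 55 mm apart along its x axis, 14 mm in diameter and 40 mm deep (floor 10 mm above the bench). Origin: centre of its underside.
- rod: The longest guide rod, 150 mm in all, 0.12 to 0.2 kg, upright in one of the rack holes. Steel shaft, 12 mm diameter, 120 mm long, its tip tapered over the last 5 mm to 7 mm; on top a black cylindrical knob, 22 mm diameter, 30 mm high. Origin: centre of the tip end face (in the rack: 10 mm above the bench); z runs along the rod to the knob.
- rod_knob (a point): Centre of the longest rod's knob, on the axis 135 mm from the tip: where to grip.
- rod_shoulder (a point): Underside of the longest rod's knob, on the axis 120 mm from the tip.
- rod_mid: A shorter rod of the same make, 115 mm in all with the same knob, upright in another hole of the rack. Origin at the tip's end. Not wanted.
- rod_short: The shortest rod of the same make, 90 mm in all with the same knob, upright in another hole of the rack. Origin at the tip's end. Not wanted.
- slide_box: Bystander: grey flat microscope-slide box with a white lid, 90 x 50 x 34 mm. Origin: centre of its underside.
- stain_jar: Bystander: small amber glass jar with a black cap, 44 mm across, 60 mm high. Origin: centre of its underside.
- beaker: Bystander: open glass beaker, 70 mm across, 85 mm high. Origin: centre of its underside.
- reagent: Bystander: amber reagent bottle, 60 mm across, 140 mm high. Origin: centre of its underside.
- notebook: Bystander: blue notebook lying flat, 205 x 145 x 12 mm. Origin: centre of its underside.
- tip_box: Bystander: white and yellow pipette-tip box, 120 x 85 x 70 mm. Origin: centre of its underside.
- tweezers: Bystander: steel tweezers lying flat, 120 x 8 x 6 mm. Origin: centre of its underside.

How it is judged:
On the way, in this order (a step that is already met when the one before it is completed fails the run):
1. the push-in bushing is pressed fully home, before the rod goes in (value of joint bush above 0.011 m), for 0.1 s.
2. the longest rod, held by the fingers, has its tip in the seated upper bushing (value of joint bush above 0.0105 m and z of rod in the frame of bush_top below -0.005 m and horizontal distance between rod and bush_top below 0.006 m and angle between rod's own z axis and vertical below 0.15 rad and contact force between the fingers and rod above 1 N), for 0.05 s.
3. its tip has come out below the lower bushing (z of rod in the frame of lower_mouth below -0.021 m and horizontal distance between rod and lower_mouth below 0.005 m), for 0.1 s.
At the end, for the whole second after the job is handed in: Bushing seated (over 10.5 of 12 mm); longest rod through both bushings, within 0.1 rad of vertical, tip 2 mm or more below the lower arm and within 5 mm of the axis, knob within 8 mm of it and 3 mm or more above the upper bushing; gripped by the fingers (over 2 N), below 20 mm/s (all of step 3 and value of joint bush above 0.0105 m and horizontal distance between rod_shoulder and bush_top below 0.008 m and angle between rod's own z axis and vertical below 0.1 rad and z of rod_shoulder in the frame of bush_top above 0.003 m and contact force between the fingers and rod above 2 N and linear speed of rod below 0.02 m/s); the arm keeps its last pose, push and grip.
It fails at once if another rod is pulled from its place or knocked (moved more than 20 mm) (distance of any of rod_mid, rod_short from where it was at the start of the episode above 0.02 m).
It fails at once if something else on the bench is pushed more than 30 mm (distance of any of slide_box, stain_jar, beaker, reagent, notebook, tip_box, tweezers from where it was at the start of the episode above 0.03 m).
It also fails if it takes over 61 s, if anything falls off the work surface, if the arm or the gripper's body presses on something with over 40 N, if the wrist force passes 120 N, or if a joint passes its speed limit or range.

ROBOT

A 6-joint arm with a two-finger parallel gripper is mounted at the origin on the work surface. World frame = base frame: x ahead of the robot, y to its left, z up, the work surface at z = 0. Lengths are in m, angles in rad, forces in N, time in s.
With the tool pointing down it reaches from about 0.3 to 0.775 m from the base axis. Payload 14.6 kg.
Tool frame: the origin (TCP) lies on the centre line of the jaws, within the pads' length; the fingertips stand 19 mm ahead of it and the grasp point (between the pads) is the TCP (bot.tip_reach is the distance from the TCP to the fingertips, in m); z points along the fingers, y is the direction in which the jaws open and shut (so a half turn about z gives the same grasp; the last joint's range is limited). The gripper opens to 85 mm and grips with 20 to 120 N. Pads are 22 mm wide; open, the fingers measure 114 mm over their backs; the gripper's body (76 mm by 85 mm) begins 54 mm behind the grasp point. The pads swing forward as they close: fully open they stand 13 mm farther back than shut.
Start: joints at [1.216, 0.3, 1.521, -0, 1.321, -0.067], TCP at [0.156, 0.527, 0.229] pointing down, gripper open.
Joint ranges: [-3.03, 3.03], [-0.79, 2.21], [0.23, 2.52], [-1.04, 4.18], [0, 3.07], [-2.55, 2.55]. Speed limits (rad/s): [2.22, 2.22, 2.57, 3.14, 3.14, 3.14].

INTERFACE

Orientations are given as a unit quaternion [x, y, z, w].
In Python, from station import bot, read_camera, calibration, job gives the robot as it stands.
- The arm moves only by the tool carry_out, never from a script. Its arguments are lists of equal length, an entry for each row: "offset": the shift along the world's x, y, z in m, a list of three; "rotation": the turn, a rotation vector about the world's x, y, z in degrees, a list of three; "gripper": the closure, from -1 (fully open) to 1 (shut), so that 0 is half open. In form: {"offset": [[tx, ty, tz], ...], "rotation": [[wx, wy, wz], ...], "gripper": [gripper, ...]}. A call has 1 to 10 rows; each row is the pose to reach, as a shift and turn from the pose measured when the call began; what a row does not reach only later rows make up. A row lasts 1/10 s, in which the tool goes at most 50 mm and 8.59 degrees, less where a joint would pass 70% of its speed; a pose out of reach is approached as far as the arm can. A call with a gripper value outside its range is refused whole. The fingers move at their own pace and stop on an object; "newtons" is the grip in N (left out, the last holds). Time passes only in rows, so rows that repeat a pose let the fingers close. It gives the time, the measured TCP pose, the force and the opening at its end, in the units of the state.
- bot.get_state(): the state, without advancing time (a new reading comes with each control period).
- read_camera(name): name is "scene" or "top"; returns the picture (384x512x3 uint8, red, green, blue); there is no depth.
- calibration(name): a dict with "fx", "fy", "cx", "cy" (pixels), "T" (4x4, takes a point from camera to world coordinates). Camera axes: x right, y up, looking along -z (the intrinsics and any distortion apply to the point x, -y, -z); pixel columns grow to the right and rows downward; lengths in m; the calibration is good to about 2 mm. A picture is of the moment at which its call begins. calibration takes no time and is no camera call.
- job.hand_in(): hands the job in, once; it reports no verdict.
The state is a dict: "time_s": time; "q": joint angles; "dq": joint speeds; "tau": joint torques, N m; "tool_pos": TCP position; "eef_rot": TCP orientation; "force": force on the tool from outside, world axes, zero at the start; "ft_torque": the same for the moment, N m; "gripper_width": finger opening in m.
Only numpy, scipy, OpenCV 4.12 (cv2) and the standard library are available. Lean on these libraries where they do the work, as an engineer would, in place of code of your own. Each camera call takes 0.05 s, during which the arm holds its last target. There are 200 camera calls.

## Working session

There is one attempt and no reset: what is moved stays moved. The work goes in short steps, Python scripts to look and compute and a tool call to move; the robot and the scene stay as the last step left them, time stands still between calls to the robot, and variables do not carry over. Pictures are saved under pics/ and viewed, about 8 in all and at most 12, crops included, and the job is handed in when it is done.

Besides the shell and the picture viewer there is one more tool, called after "Call:" as name(argument=value, ...), one argument or row to a line, values as JSON. carry_out: Moves the arm, as the interface text tells. Its arguments: {"type":"object","properties":{"offset":{"type":"array"},"rotation":{"type":"array"},"gripper":{"type":"array"},"newtons":{"type":"number"}},"required":["offset","rotation","gripper"]}

```bash
mkdir -p pics; ls
python3 - <<'E'
from station import bot, read_camera, calibration, job
import cv2, numpy as np
for n in ("scene","top"):
    im=read_camera(n); cv2.imwrite(f"pics/{n}0.png",im[:,:,::-1])
    c=calibration(n); print(n,{k:(np.round(v,4).tolist()) for k,v in c.items()})
s=bot.get_state(); print(s)
E
```

```text
pics
scene {'fx': 364.166, 'fy': 364.166, 'cx': 255.7533, 'cy': 191.6552, 'T': [[0.8517, -0.3348, 0.4032, 1.0929], [0.524, 0.5606, -0.6412, -0.772], [-0.0113, 0.7573, 0.6529, 0.8789], [0.0, 0.0, 0.0, 1.0]]}
top {'fx': 465.0079, 'fy': 465.0079, 'cx': 255.9087, 'cy': 192.4976, 'T': [[-0.0198, 0.9879, -0.154, 0.3939], [-0.9998, -0.0185, 0.0095, -0.0055], [0.0065, 0.1541, 0.988, 1.3551], [0.0, 0.0, 0.0, 1.0]]}
{'time_s': 0.1, 'q': array([ 1.21640997e+00,  3.00396217e-01,  1.52148420e+00, -1.86606463e-05,
        1.32068643e+00, -6.66411297e-02]), 'dq': array([ 0.00089333, -0.00185975, -0.00195922,  0.00058261,  0.00041397,
       -0.00225357]), 'tau': array([ 6.66704982e-04, -5.44369948e+01, -3.62373447e+01, -5.35703987e-05,
        3.09638548e-03,  3.55544159e-05]), 'tool_pos': array([0.15604604, 0.52719581, 0.22870338]), 'eef_rot': array([ 1.43374476e-01,  9.89668390e-01, -4.78228875e-04, -9.29448117e-05]), 'force': array([ 0.71630453,  0.14487347, -0.40111845]), 'ft_torque': array([ 0.01401093,  0.00817875, -0.01990169]), 'gripper_width': 0.08563350271709434}
```

View pics/scene0.png

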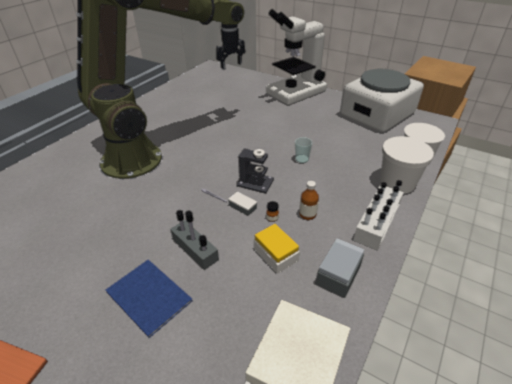

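View pics/top0.png

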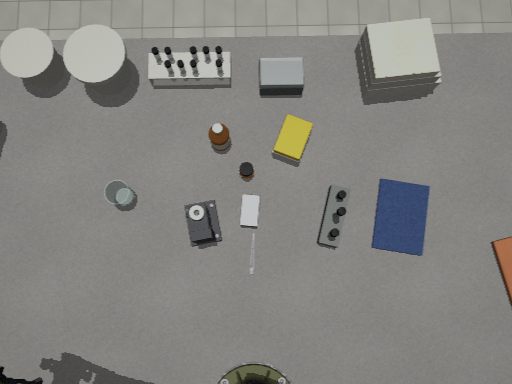

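The scene view shows the bracket at about (255,170), with its white bushing at (259,154), and the rack at (195,240) with knobs near (180,215), (189,217) and (203,241). In the top view the bushing is at (197,212) and the rack knobs are at (341,196), (341,212) and (334,234). Next I'll enlarge both areas in one composite.

Run:
```python
import cv2, numpy as np
s=cv2.imread("pics/scene0.png"); t=cv2.imread("pics/top0.png")
def c(im,x,y,w,h,k=6): return cv2.resize(im[y:y+h,x:x+w],(400,300),interpolation=cv2.INTER_CUBIC)
A=c(s,225,140,60,45); B=c(s,160,200,80,60) ; C=c(t,170,190,80,60); D=c(t,295,180,80,60)
cv2.imwrite("pics/comp.png",np.vstack([np.hstack([A,B]),np.hstack([C,D])]))
```

```text
(no output)
```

View pics/comp.png

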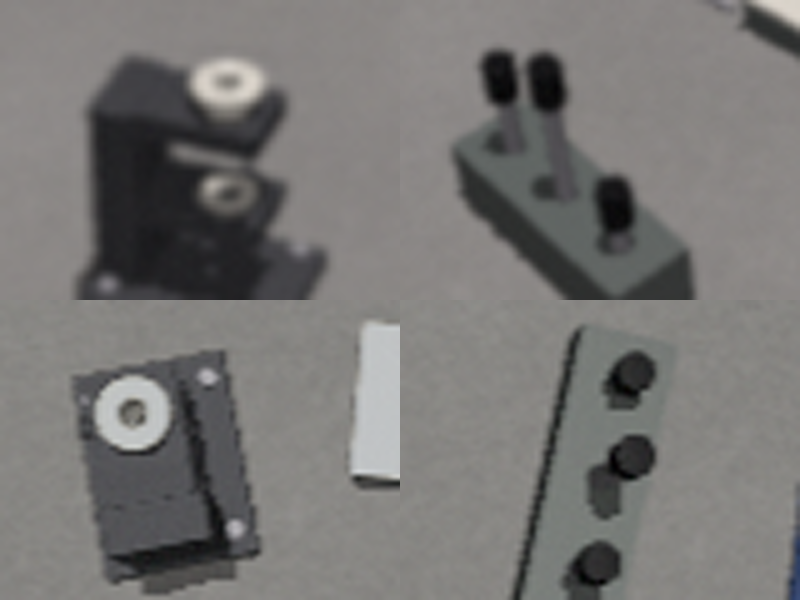

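The composite shows the push-in bushing flange standing proud of the upper arm. The middle rod of the rack has the longest visible shaft, so it's the candidate. I'll measure both in the two views.

```bash
cat > h.py <<'E'
import cv2, numpy as np
from station import calibration
def ray(n,u,v):
    c=calibration(n); d=np.array([(u-c["cx"])/c["fx"],-(v-c["cy"])/c["fy"],-1.])
    T=np.array(c["T"]); d=T[:3,:3]@d; return T[:3,3],d/np.linalg.norm(d)
def plane(n,p,z):
    o,d=ray(n,*p); return o+d*(z-o[2])/d[2]
def tri(ps,pt):
    (a,d),(b,e)=ray("scene",*ps),ray("top",*pt)
    s=np.linalg.lstsq(np.c_[d,-e],b-a,rcond=None)[0]
    P,Q=a+s[0]*d,b+s[1]*e; return (P+Q)/2,np.linalg.norm(P-Q)
def blobs(im,mask,box,amin=8):
    x,y,w,h=box; m=np.zeros(mask.shape,np.uint8); m[y:y+h,x:x+w]=mask[y:y+h,x:x+w]
    n,l,st,c=cv2.connectedComponentsWithStats(m,connectivity=4)
    return [(c[i].round(2).tolist(),st[i].tolist()) for i in range(1,n) if st[i,4]>=amin]
E
python3 - <<'E'
from h import *
s=cv2.imread("pics/scene0.png"); t=cv2.imread("pics/top0.png")
g=lambda im:cv2.cvtColor(im,cv2.COLOR_BGR2GRAY)
for th in (30,38): 
  print("knob scene",blobs(s,(g(s)<th).astype(np.uint8),(170,205,45,45)))
  print("knob top",blobs(t,(g(t)<th+5).astype(np.uint8),(325,185,30,60)))
for th in (130,150):
  print("bush scene",blobs(s,(g(s)>th).astype(np.uint8),(245,140,30,40)))
  print("bush top",blobs(t,(g(t)>th).astype(np.uint8),(180,195,35,35)))
kt=[(341.5,194.5),(341,211.5),(334.5,232.5)]
ks=[(180,215),(189.2,216.5),(202.8,241)]
import itertools
for i,a in enumerate(kt):
  for j,b in enumerate(ks): 
    P,e=tri(b,a); print("t%d s%d"%(i,j),P.round(3),round(e,4))
E
```

```text
knob scene [([179.87, 215.37], [178, 211, 5, 9, 38]), ([188.84, 216.64], [187, 212, 5, 10, 44]), ([202.62, 240.83], [200, 236, 6, 10, 47])]
knob top [([338.94, 196.56], [337, 193, 6, 7, 16]), ([338.31, 213.23], [337, 210, 5, 6, 13]), ([331.57, 234.21], [330, 231, 6, 6, 14])]
knob scene [([179.7, 215.28], [177, 211, 6, 10, 47]), ([188.79, 216.44], [186, 212, 7, 10, 52]), ([202.44, 240.91], [200, 236, 6, 11, 55])]
knob top [([340.77, 195.37], [337, 191, 9, 9, 35]), ([340.66, 211.79], [336, 208, 10, 8, 38]), ([331.8, 233.95], [330, 230, 6, 7, 20])]
bush scene [([263.75, 151.6], [245, 140, 30, 37, 538])]
bush top [([190.39, 205.33], [180, 195, 35, 35, 391]), ([211.33, 204.89], [210, 204, 4, 3, 9]), ([196.09, 212.04], [189, 205, 15, 15, 157])]
bush scene [([258.7, 151.77], [254, 149, 11, 7, 60])]
bush top [([195.99, 212.06], [189, 205, 15, 15, 150])]
t0 s0 [ 0.55  -0.255  0.177] 0.0522
t0 s1 [ 0.56  -0.248  0.167] 0.0281
t0 s2 [ 0.583 -0.255  0.081] 0.001
t1 s0 [ 0.519 -0.247  0.15 ] 0.0237
t1 s1 [ 0.529 -0.239  0.14 ] 0.0015
t1 s2 [ 0.551 -0.246  0.051] 0.0339
t2 s0 [ 0.476 -0.225  0.108] 0.0015
t2 s1 [ 0.487 -0.218  0.099] 0.0284
t2 s2 [ 0.507 -0.223  0.003] 0.0649
```

Run:
```python
from h import *
from station import bot
from scipy.spatial.transform import Rotation as R
P,e=tri((258.9,152.3),(196,212.05)); print("bush",P.round(4),round(e,4))
for z in (.142,.148,.136): print(z,plane("top",(196,212.05),z).round(4),plane("scene",(258.9,152.3),z).round(4))
# long rod knob: top silhouette / scene silhouette, at knob height
print("rod top-view",plane("top",(340.7,211.6),.152).round(4),"scene",plane("scene",(188.8,216.5),.147).round(4))
t=cv2.imread("pics/top0.png"); g=cv2.cvtColor(t,cv2.COLOR_BGR2GRAY)
print(g[190:218,334:348]); print(bot.tip_reach)
print(R.from_quat(bot.get_state()["eef_rot"]).as_matrix().round(3))
```

```text
bush [0.5343 0.1411 0.1404] 0.0002
0.142 [0.5341 0.1408 0.142 ] [0.5356 0.1392 0.142 ]
0.148 [0.5334 0.1401 0.148 ] [0.5401 0.1317 0.148 ]
0.136 [0.5348 0.1416 0.136 ] [0.5311 0.1466 0.136 ]
rod top-view [ 0.5269 -0.237   0.152 ] scene [ 0.5336 -0.2442  0.147 ]
[[122 122 123 122 121 123  98  77  66  83 111 120 121 121]
 [122 121 121 122 109  78  52  42  41  39  67 108 122 121]
 [122 123 123 109  68  41  46  46  39  41  40  62 107 119]
 [123 123 122  82  30  43  48  44  43  44  36  52 102 121]
 [122 123  96  45  24  44  47  44  45  42  39  39  99 120]
 [124 123  86  18  10  40  50  46  45  44  40  51 102 123]
 [123  95  45  20   8  29  47  47  44  42  42  81 111 121]
 [123  93  55  35   8  10  14  38  41  29  50 107 122 121]
 [123  93  56  47  24  16   6   9  24 100 121 120 121 120]
 [120 123  96  60  58  52  42  32  50 105 121 123 121 119]
 [123 124  95  60  64  61  61  63  60 106 123 122 121 118]
 [123 123  95  64  63  64  61  60 103 121 121 122 121 125]
 [123 122 120 121 123 122 122 124 122 123 122 122 121 123]
 [123 122 122 122 120 121 120 120 121 122 122 122 120 130]
 [122 122 12
[... 193 characters left out ...]
2  42  44  51  82 113 126 130]
 [122 122 123 120  96  61  49  45  40  40  37 100 128 132]
 [122 122 108  65  25  45  47  44  44  41  36  66 115 136]
 [123 124  90  27  35  52  51  46  41  41  40  41 110 133]
 [124 123  85   4  38  53  45  49  46  41  42  39 111 132]
 [116  99  60   5  17  39  48  47  46  41  40  50 112 131]
 [ 61  50  38   8   7  43  49  47  44  42  41  88 125 134]
 [ 53  52  40  19  13   6  24  38  42  38  56 119 136 134]
 [ 53  55  57  49  46  23  10  12  52 106 124 134 135 133]
 [ 55  57  53  56  60  85  96 112 122 123 123 128 136 135]
 [ 56  56  53  57  60 101 120 122 121 121 125 129 134 135]]
0.019
[[-0.959  0.284 -0.   ]
 [ 0.284  0.959 -0.001]
 [ 0.    -0.001 -1.   ]]
```

Triangulation confirms it: the knob heights are 0.081 (short), 0.140 (longest, middle hole) and 0.108 (mid), and they stand 55 mm apart. The jaws already open across the rack line. I'll close the fingers and go above the bushing.

Call:
carry_out(
  offset=[
    [0.19,-0.19,0],
    [0.378,-0.387,0],
    [0.378,-0.387,0],
    [0.378,-0.387,0],
    [0.378,-0.387,0],
    [0.378,-0.387,0],
    [0.378,-0.387,0],
    [0.378,-0.387,0],
    [0.378,-0.387,0],
    [0.378,-0.387,0],
  ],
  rotation=[
    [0,0,0],
    [0,0,0],
    [0,0,0],
    [0,0,0],
    [0,0,0],
    [0,0,0],
    [0,0,0],
    [0,0,0],
    [0,0,0],
    [0,0,0],
  ],
  gripper=[1,1,1,1,1,1,1,1,1,1],
  newtons=40,
)

```text
time_s: 1.1
tool_pos: [0.5064, 0.1678, 0.2286]
eef_rot: [0.143, 0.99, -0.001, -0.0]
force: [0.8, 1.0, -0.5]
gripper_width: -0.0
```

Call:
carry_out(
  offset=[
    [0.028,-0.027,0],
    [0.028,-0.027,-0.025],
    [0.028,-0.027,-0.05],
    [0.028,-0.027,-0.05],
    [0.028,-0.027,-0.05],
  ],
  rotation=[
    [0,0,0],
    [0,0,0],
    [0,0,0],
    [0,0,0],
    [0,0,0],
  ],
  gripper=[1,1,1,1,1],
)

```text
time_s: 1.6
tool_pos: [0.5344, 0.1409, 0.179]
eef_rot: [0.143, 0.99, -0.001, -0.0]
force: [-0.3, -0.1, -0.7]
gripper_width: -0.0004
```

Run:
```python
from station import bot, read_camera
import cv2, numpy as np
s=read_camera("scene")[:,:,::-1]; t=read_camera("top")[:,:,::-1]
cv2.imwrite("pics/scene1.png",s); cv2.imwrite("pics/top1.png",t)
c=lambda im,x,y:cv2.resize(im[y:y+60,x:x+60],(400,400),interpolation=cv2.INTER_CUBIC)
cv2.imwrite("pics/comp1.png",np.hstack([c(s,230,125),c(t,165,185)]))
x=bot.get_state(); print(x["tool_pos"],x["force"])
```

```text
[0.53489005 0.14109612 0.180089  ] [ 0.74391988  0.37722672 -1.28494621]
```

View pics/comp1.png

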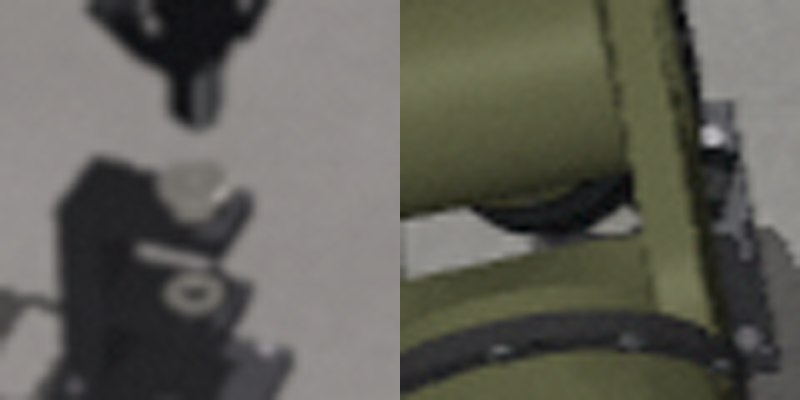

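The composite shows the closed fingertips at crop (195,120), directly over the bushing flange at (192,180). The arm hides the bracket in the top view. I'll press down in steps.

Call:
carry_out(
  offset=[
    [0,0,-0.008],
    [0,0,-0.012],
    [0,0,-0.014],
    [0,0,-0.016],
    [0,0,-0.018],
    [0,0,-0.02],
    [0,0,-0.02],
  ],
  rotation=[
    [0,0,0],
    [0,0,0],
    [0,0,0],
    [0,0,0],
    [0,0,0],
    [0,0,0],
    [0,0,0],
  ],
  gripper=[1,1,1,1,1,1,1],
)

```text
time_s: 2.4
tool_pos: [0.5348, 0.1411, 0.1598]
eef_rot: [0.143, 0.99, -0.0, 0.001]
force: [-0.1, 0.0, -0.1]
gripper_width: -0.0002
```

Call:
carry_out(
  offset=[
    [0,0,-0.001],
    [0,0,-0.002],
    [0,0,-0.003],
  ],
  rotation=[
    [0,0,0],
    [0,0,0],
    [0,0,0],
  ],
  gripper=[1,1,1],
)

```text
time_s: 2.7
tool_pos: [0.5348, 0.1411, 0.1567]
eef_rot: [0.143, 0.99, -0.0, 0.001]
force: [-0.0, -0.3, -0.0]
gripper_width: -0.0002
```

Call:
carry_out(
  offset=[
    [0,0,-0.001],
    [0,0,-0.002],
    [0,0,-0.003],
  ],
  rotation=[
    [0,0,0],
    [0,0,0],
    [0,0,0],
  ],
  gripper=[1,1,1],
)

```text
time_s: 3.0
tool_pos: [0.5348, 0.141, 0.1536]
eef_rot: [0.143, 0.99, -0.0, 0.001]
force: [-0.2, -0.4, -0.3]
gripper_width: 0.0
```

There's still no force, although the tips should now be below the seated height. I'll look before going further.

Run:
```python
from station import bot, read_camera
import cv2, numpy as np
s=read_camera("scene")[:,:,::-1]
cv2.imwrite("pics/scene2.png",s); a=cv2.imread("pics/scene1.png")
c=lambda im,x,y:cv2.resize(im[y:y+60,x:x+60],(400,400),interpolation=cv2.INTER_CUBIC)
cv2.imwrite("pics/comp2.png",np.hstack([c(a,230,125),c(s,230,125)]))
x=bot.get_state(); print(x["tool_pos"],x["force"],x["ft_torque"])
```

```text
[0.53471518 0.14106736 0.15348944] [ 0.65161264 -0.48805372 -0.59976992] [ 0.04469278 -0.02937053  0.00189323]
```

View pics/comp2.png

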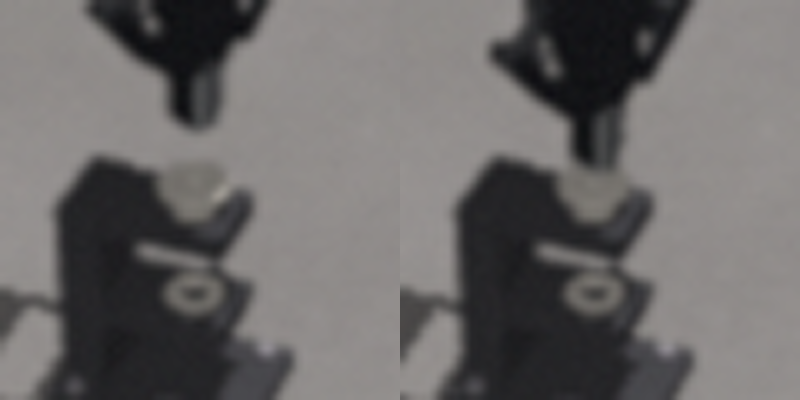

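The right half, at the lower pose, shows the fingertips at crop (597,168) just short of the flange face at (593,180). They aren't pressing yet, so I'll keep going down gently and watch the force.

Call:
carry_out(
  offset=[
    [0,0,-0.001],
    [0,0,-0.002],
    [0,0,-0.003],
    [0,0,-0.004],
    [0,0,-0.005],
  ],
  rotation=[
    [0,0,0],
    [0,0,0],
    [0,0,0],
    [0,0,0],
    [0,0,0],
  ],
  gripper=[1,1,1,1,1],
)

```text
time_s: 3.55
tool_pos: [0.5347, 0.141, 0.1484]
eef_rot: [0.143, 0.99, -0.0, 0.0]
force: [0.6, 0.0, -0.0]
gripper_width: 0.0003
```

Call:
carry_out(
  offset=[
    [0,0,-0.001],
    [0,0,-0.002],
    [0,0,-0.003],
    [0,0,-0.004],
    [0,0,-0.005],
  ],
  rotation=[
    [0,0,0],
    [0,0,0],
    [0,0,0],
    [0,0,0],
    [0,0,0],
  ],
  gripper=[1,1,1,1,1],
)

```text
time_s: 4.05
tool_pos: [0.5348, 0.1411, 0.1438]
eef_rot: [0.143, 0.99, -0.0, 0.001]
force: [-3.3, 0.1, 5.6]
gripper_width: 0.0
```

Run:
```python
from station import bot, read_camera
import cv2, numpy as np
s=read_camera("scene")[:,:,::-1]; t=read_camera("top")[:,:,::-1]
cv2.imwrite("pics/scene3.png",s)
c=lambda im,x,y:cv2.resize(im[y:y+60,x:x+60],(400,400),interpolation=cv2.INTER_CUBIC)
cv2.imwrite("pics/comp3.png",np.hstack([c(s,230,125),c(t,165,185)]))
x=bot.get_state(); print(x["tool_pos"],x["force"],x["ft_torque"])
```

```text
[0.53477016 0.14106554 0.14367023] [-2.09614268 -0.43428598  3.64311595] [-0.06190615  0.23224533 -0.0291223 ]
```

View pics/comp3.png

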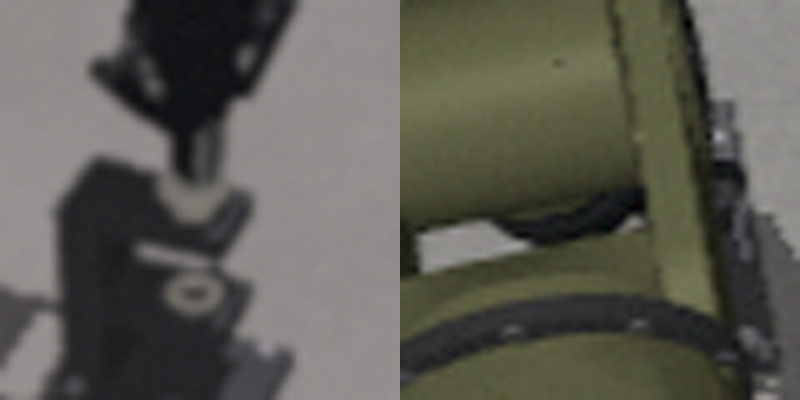

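```bash
cat >> h.py <<'E'
def proj(n,P):
    c=calibration(n); p=np.linalg.inv(np.array(c["T"]))@np.r_[P,1]
    return np.array([c["cx"]-c["fx"]*p[0]/p[2], c["cy"]+c["fy"]*p[1]/p[2]]).round(1)
E
python3 - <<'E'
from h import *
for P,o in (((.5349,.1411,.1801),(259.2,143.5)),((.5347,.141,.1535),(259.5,150)),((.5348,.1411,.1437),(260,153))):
    P=np.array(P); print("obs",o,"tcp",proj("scene",P),"tip",proj("scene",P-[0,0,.019]))
P=np.array((.15604,.5272,.2287)); print("start: tcp",proj("scene",P),"tip",proj("scene",P-[0,0,.019]))
s=cv2.imread("pics/scene0.png"); g=cv2.cvtColor(s,cv2.COLOR_BGR2GRAY); print(g[50:74,216:248])
E
```

```text
obs (259.2, 143.5) tcp [259.  142.9] tip [259.  147.5]
obs (259.5, 150) tcp [258.9 149.3] tip [259.  153.7]
obs (260, 153) tcp [259.  151.6] tip [259. 156.]
start: tcp [231.3  69.2] tip [231.5  73.3]
[[ 55  35  28  22  21  29  30  23  18  15  17  19  19  20  18  17  19  18
   16  18  19  21  22  25  23  21  20  18  32  66  94 103]
 [ 55  32  24  20  21  25  22  21  19  19  16  20  20  18  17  19  20  16
   19  23  23  17  18  21  19  19  19  18  32  63  93 102]
 [ 54  27  21  20  20  21  19  25  38  34  25  15  16  17  19  19  26  28
   34  49  41  23  18  17  20  17  20  26  41  74  96 104]
 [ 53  27  19  21  20  21  20  33  53  52  34  19  17  19  28  43  57  62
   68  80  70  47  24  19  20  19  32  52  67  90 101 104]
 [ 53  26  19  19  21  19  18  26  39  38  24  25  33  45  63  80  89  91
   92  96  92  67  34  18  20  25  51  81  94 101 104 104]
 [ 54  26  19  23  17  21  17  18  20  21  20  33  64  81  91  97  99 100
  101 102  95  68  34  21  25  38  71  96 102 105 105 105]
 [ 54  25  18  19  21  21  22  20  19  18  28  54  82  95  99 101  98 101
  101 101  95  63  29  23  3
[... 1592 characters left out ...]
2 131 129 127 126 122 118 114 110]
 [133 133 133 133 129 116  96  83  88 106 124 133 133 132 132 132 132 133
  133 134 132 134 134 132 133 132 133 132 132 132 130 127]
 [132 134 133 133 132 128 123 116 118 125 131 132 133 133 134 133 132 133
  133 133 134 134 135 135 135 135 136 135 135 134 134 135]
 [133 132 134 133 133 132 132 130 131 133 133 132 132 134 134 134 133 134
  134 134 135 135 135 135 135 135 136 135 134 135 136 136]
 [134 135 133 133 133 133 133 134 134 133 134 132 132 133 134 133 134 134
  134 135 134 135 135 135 135 136 136 137 135 135 136 137]
 [134 134 134 133 135 134 134 134 134 134 133 134 134 135 135 134 134 135
  135 135 134 135 136 136 135 136 136 137 136 138 138 139]]
```

In three poses the image puts the shut fingertips about level with the reported TCP, not 19 mm ahead of it, and contact at TCP z = 0.1438 agrees with that. I'll use the hard stop to calibrate the real tip offset and continue pressing.

Call:
carry_out(
  offset=[
    [0,0,-0.001],
    [0,0,-0.002],
    [0,0,-0.003],
    [0,0,-0.004],
  ],
  rotation=[
    [0,0,0],
    [0,0,0],
    [0,0,0],
    [0,0,0],
  ],
  gripper=[1,1,1,1],
)

```text
time_s: 4.55
tool_pos: [0.5348, 0.1411, 0.14]
eef_rot: [0.143, 0.99, -0.0, 0.001]
force: [-3.7, -0.2, 5.4]
gripper_width: 0.0001
```

Call:
carry_out(
  offset=[
    [0,0,-0.001],
    [0,0,-0.002],
    [0,0,-0.003],
  ],
  rotation=[
    [0,0,0],
    [0,0,0],
    [0,0,0],
  ],
  gripper=[1,1,1],
)

```text
time_s: 4.85
tool_pos: [0.5348, 0.1411, 0.1374]
eef_rot: [0.143, 0.99, -0.0, 0.001]
force: [-2.9, -0.1, 5.5]
gripper_width: 0.0004
```

Call:
carry_out(
  offset=[
    [0,0,-0.001],
    [0,0,-0.002],
    [0,0,-0.003],
  ],
  rotation=[
    [0,0,0],
    [0,0,0],
    [0,0,0],
  ],
  gripper=[1,1,1],
)

```text
time_s: 5.15
tool_pos: [0.5348, 0.1411, 0.1347]
eef_rot: [0.143, 0.99, -0.0, 0.001]
force: [-2.5, -0.9, 6.3]
gripper_width: -0.0001
```

Call:
carry_out(
  offset=[
    [0,0,-0.001],
    [0,0,-0.002],
    [0,0,-0.003],
  ],
  rotation=[
    [0,0,0],
    [0,0,0],
    [0,0,0],
  ],
  gripper=[1,1,1],
)

```text
time_s: 5.45
tool_pos: [0.5351, 0.1412, 0.1335]
eef_rot: [0.143, 0.99, 0.0, 0.002]
force: [-12.8, -2.7, 28.3]
gripper_width: -0.0001
```

The force rose to 28 N at TCP z ≈ 0.134, which is the hard stop, after about 10 mm of travel. The tip height is therefore about TCP + 2 mm when shut. I'll hold briefly, lift, open and go over the longest rod.

Call:
carry_out(
  offset=[
    [0,0,0],
    [0,0,0],
    [0,0,0.04],
    [0,0,0.07],
    [-0.006,-0.05,0.07],
    [-0.006,-0.38,0.07],
    [-0.006,-0.38,0.07],
    [-0.006,-0.38,0.07],
    [-0.006,-0.38,0.07],
    [-0.006,-0.38,0.07],
  ],
  rotation=[
    [0,0,0],
    [0,0,0],
    [0,0,0],
    [0,0,0],
    [0,0,0],
    [0,0,0],
    [0,0,0],
    [0,0,0],
    [0,0,0],
    [0,0,0],
  ],
  gripper=[1,1,1,1,-0.2,-0.2,-0.2,-0.2,-0.2,-0.2],
)

```text
time_s: 6.45
tool_pos: [0.5287, -0.1605, 0.2032]
eef_rot: [0.143, 0.99, 0.0, 0.001]
force: [0.3, 0.7, -0.6]
gripper_width: 0.0511
```

Call:
carry_out(
  offset=[
    [-0.006,-0.15,0],
    [-0.006,-0.15,0],
    [-0.006,-0.15,0],
    [-0.006,-0.15,0],
  ],
  rotation=[
    [0,0,0],
    [0,0,0],
    [0,0,0],
    [0,0,0],
  ],
  gripper=[-0.2,-0.2,-0.2,-0.2],
)

```text
time_s: 6.85
tool_pos: [0.5214, -0.3153, 0.2021]
eef_rot: [0.146, 0.989, -0.0, 0.001]
force: [0.2, -0.2, -0.5]
gripper_width: 0.0513
```

The second move assumed less progress in the first and overshot at a safe height. I'll correct it and look.

Call:
carry_out(
  offset=[
    [0.007,0.04,0],
    [0.007,0.077,0],
    [0.007,0.077,-0.015],
    [0.007,0.077,-0.015],
    [0.007,0.077,-0.015],
  ],
  rotation=[
    [0,0,0],
    [0,0,0],
    [0,0,0],
    [0,0,0],
    [0,0,0],
  ],
  gripper=[-0.2,-0.2,-0.2,-0.2,-0.2],
)

```text
time_s: 7.35
tool_pos: [0.5283, -0.2384, 0.1871]
eef_rot: [0.146, 0.989, 0.0, 0.001]
force: [-0.6, -0.9, 0.4]
gripper_width: 0.0515
```

Run:
```python
from station import bot
from h import *
from station import read_camera
s=read_camera("scene")[:,:,::-1]; t=read_camera("top")[:,:,::-1]
cv2.imwrite("pics/scene4.png",s); cv2.imwrite("pics/top4.png",t)
c=lambda im,x,y:cv2.resize(im[y:y+60,x:x+60],(400,400),interpolation=cv2.INTER_CUBIC)
cv2.imwrite("pics/comp4.png",np.vstack([np.hstack([c(s,160,195),c(s,230,125)]),np.hstack([c(t,310,180),c(t,165,185)])])[:,:,:][:800])
cv2.imwrite("pics/comp4.png",cv2.resize(cv2.imread("pics/comp4.png"),(600,600)))
x=bot.get_state(); print(x["tool_pos"],x["force"],x["gripper_width"]); print("tcp px",proj("scene",x["tool_pos"]))
g=cv2.cvtColor(t,cv2.COLOR_BGR2GRAY)
print("bush top now",blobs(t,(g>150).astype(np.uint8),(185,200,25,25)))
```

```text
[ 0.52846131 -0.23886149  0.18754639] [-0.87968198 -0.67643603  0.35469799] 0.05100870823633516
tcp px [186.7 204.4]
bush top now [([196.47, 212.46], [189, 206, 16, 14, 146])]
```

View pics/comp4.png

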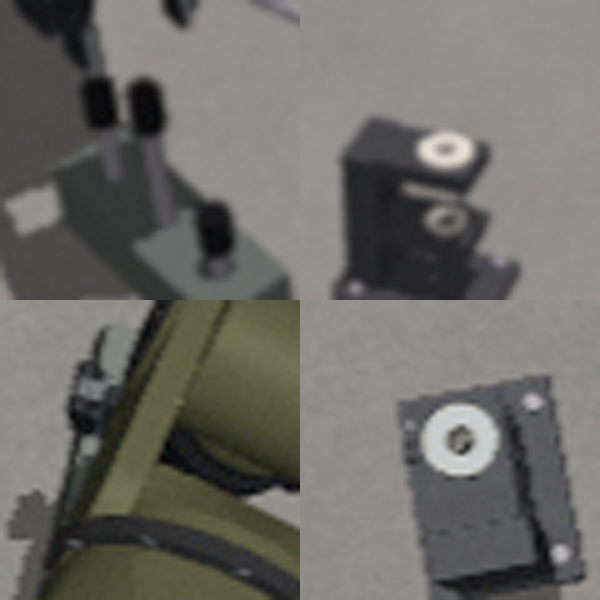

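The composite shows the flange now lying flat on the upper arm, with its centre at scene (259,154.8) and top (196.5,212.5). The open fingers stand above the rods, and the longest knob's top is at about scene (189.6,211.4). I'll check the lateral alignment numerically.

Run:
```python
from h import *
T=np.array([.5284,-.2386,.1873]); y=np.array([.289,.957,0])
for d in (-.04,-.0255,.0255,.04):
  print("finger",d,[ (proj("scene",T+y*d+[0,0,h])-[160,195])*5 for h in (0,.008,.015)])
R=np.array([.5285,-.2385,0])
for z in (.05,.13,.145,.16): print("rod",z,(proj("scene",R+[0,0,z])-[160,195])*5, proj("scene",R+[0,0,z]), proj("top",R+[0,0,z]))
print("bush top-plane",plane("top",(196.47,212.46),.136).round(4),"scene",plane("scene",(259,154.8),.136).round(4),"tri",tri((259,154.8),(196.47,212.46)))
s=cv2.imread("pics/scene4.png"); g=cv2.cvtColor(s,cv2.COLOR_BGR2GRAY); print(blobs(s,(g>150).astype(np.uint8),(250,145,18,14)))
print(blobs(s,(g<38).astype(np.uint8),(184,205,12,25)))
# shaft centreline of long rod in scene: darker/lighter columns
for v in range(224,236,2): print(v,g[v,183:202])
```

```text
finger -0.04 [array([72.5, 80. ]), array([70.5, 69.5]), array([68.5, 60. ])]
finger -0.0255 [array([95., 68.]), array([93. , 57.5]), array([91., 48.])]
finger 0.0255 [array([171.5,  26.5]), array([170.,  16.]), array([168.5,   6.5])]
finger 0.04 [array([192.5,  15. ]), array([191. ,   4.5]), array([189.5,  -5. ])]
rod 0.05 [164.5 212. ] [192.9 237.4] [334.5 215.1]
rod 0.13 [147.5 119. ] [189.5 218.8] [339.7 211.9]
rod 0.145 [144. 101.] [188.8 215.2] [340.8 211.3]
rod 0.16 [140.5  82. ] [188.1 211.4] [341.8 210.6]
bush top-plane [0.5336 0.1403 0.136 ] scene [0.5394 0.1335 0.136 ] tri (array([0.53451624, 0.14119612, 0.12958816]), np.float64(0.0003493577522894974))
[([258.86, 154.23], [254, 151, 11, 8, 65])]
[([188.75, 216.35], [186, 212, 6, 10, 51])]
224 [ 73  62  57  53  56  65  79  84  85 102 130 141 143 145 143 145 144 144
 145]
226 [ 75  61  56  55  53  60  75  86  82  92 125 142 145 144 144 144 144 145
 144]
228 [ 78  65  56  55  53  58  73  83  82  79  84 106 129 140 144 146 146 145
 144]
230 [ 75  63  56  55  54  55  63  78  84  79  66  59  75 104 131 142 144 144
 144]
232 [ 54  55  54  54  56  54  58  74  83  83  76  63  54  58  72  97 127 141
 145]
234 [ 53  55  54  56  55  53  57  71  81  84  80  66  55  54  54  56  65  87
 115]
```

Laterally the rod prediction matches the image to 0.05 px. The scene camera reads heights about 5–6 mm low for the rods and the seated bushing alike. I'll descend and grip the knob.

Call:
carry_out(
  offset=[
    [0,0,-0.02],
    [0,0,-0.035],
    [0,0,-0.048],
    [0,0,-0.058],
    [0,0,-0.058],
    [0,0,-0.058],
  ],
  rotation=[
    [0,0,0],
    [0,0,0],
    [0,0,0],
    [0,0,0],
    [0,0,0],
    [0,0,0],
  ],
  gripper=[-0.2,-0.2,-0.2,-0.2,-0.2,-0.2],
)

```text
time_s: 8.05
tool_pos: [0.5286, -0.2391, 0.13]
eef_rot: [0.146, 0.989, -0.0, 0.001]
force: [1.7, -0.4, -0.2]
gripper_width: 0.0511
```

Call:
carry_out(
  offset=[
    [0,0,0],
    [0,0,0],
    [0,0,0],
    [0,0,0],
    [0,0,0],
    [0,0,0],
    [0,0,0],
  ],
  rotation=[
    [0,0,0],
    [0,0,0],
    [0,0,0],
    [0,0,0],
    [0,0,0],
    [0,0,0],
    [0,0,0],
  ],
  gripper=[1,1,1,1,1,1,1],
  newtons=50,
)

```text
time_s: 8.75
tool_pos: [0.529, -0.2392, 0.1308]
eef_rot: [0.146, 0.989, -0.0, 0.002]
force: [-0.6, -0.0, 6.9]
gripper_width: 0.0202
```

Call:
carry_out(
  offset=[
    [0,0,0.01],
    [0,0,0.025],
    [0,0,0.045],
    [0,0,0.07],
    [0,0,0.1],
    [0,0,0.13],
    [0,0,0.16],
    [0,0,0.165],
    [0,0,0.165],
    [0,0,0.165],
  ],
  rotation=[
    [0,0,0],
    [0,0,0],
    [0,0,0],
    [0,0,0],
    [0,0,0],
    [0,0,0],
    [0,0,0],
    [0,0,0],
    [0,0,0],
    [0,0,0],
  ],
  gripper=[1,1,1,1,1,1,1,1,1,1],
)

```text
time_s: 9.75
tool_pos: [0.5286, -0.239, 0.2942]
eef_rot: [0.146, 0.989, -0.0, 0.001]
force: [-0.8, -0.2, -2.7]
gripper_width: 0.0203
```

Run:
```python
from station import bot, read_camera
from h import *
s=read_camera("scene")[:,:,::-1]; t=read_camera("top")[:,:,::-1]
cv2.imwrite("pics/scene5.png",s); cv2.imwrite("pics/top5.png",t)
c=lambda im,x,y:cv2.resize(im[y:y+100,x:x+66],(396,600),interpolation=cv2.INTER_CUBIC)
cv2.imwrite("pics/comp5.png",np.hstack([c(s,150,155),c(t,305,160)]))
x=bot.get_state(); print(x["tool_pos"],x["force"],x["gripper_width"]); print("tcp px",proj("scene",x["tool_pos"]))
```

```text
[ 0.52869635 -0.23908827  0.29413956] [ 0.87830943 -0.52987599 -1.69762331] 0.02036665072258992
tcp px [181.2 174.5]
```

View pics/comp5.png

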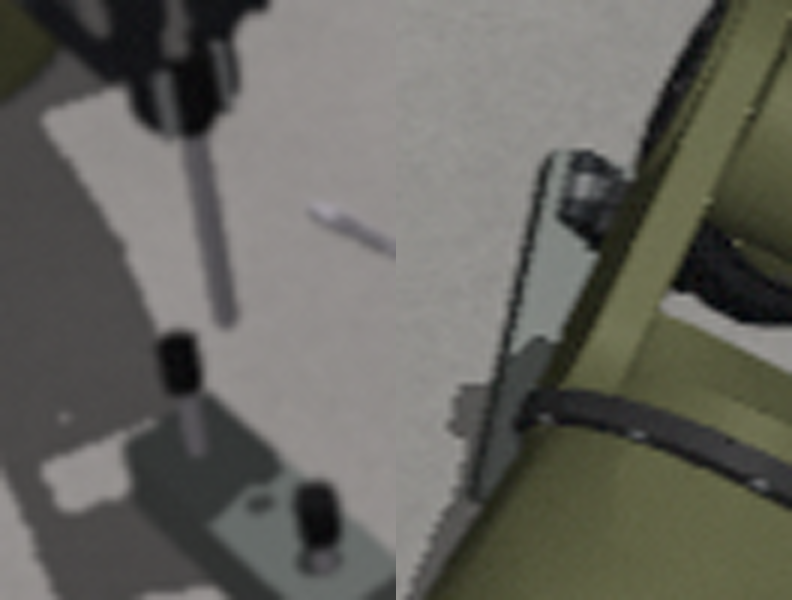

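The rod is held. Its shaft runs from the knob at about scene (181,177) to the tip at (187.8,209), and the other two rods are undisturbed. I'll check that it's upright, using the shaft centreline against a projected vertical.

```bash
cat >> h.py <<'E'
def shaft(im,v0,v1,u0,u1,bg=None):
    g=cv2.cvtColor(im,cv2.COLOR_BGR2GRAY).astype(float); P=[]
    for v in range(v0,v1):
        r=g[v,u0:u1]; w=np.clip(np.percentile(r,70)-6-r,0,None); P.append((v,u0+(w*np.arange(len(r))).sum()/w.sum()))
    return np.polyfit(*np.array(P).T,1),P
E
python3 - <<'E'
from h import *
s=cv2.imread("pics/scene5.png")
f,P=shaft(s,181,206,176,196); print("u=",f, [round(p[1],2) for p in P])
for (x,y) in ((.5287,-.239),):
  a,b=proj("scene",(x,y,.285)),proj("scene",(x,y,.175)); m=(b[0]-a[0])/(b[1]-a[1]); print("vertical",a,b,m, "fit at rows",np.polyval(f,[a[1],b[1]]))
E
```

```text
u= [  0.17979632 150.02896915] [np.float64(182.47), np.float64(182.7), np.float64(182.92), np.float64(183.11), np.float64(183.3), np.float64(183.46), np.float64(183.63), np.float64(183.94), np.float64(184.12), np.float64(184.28), np.float64(184.4), np.float64(184.49), np.float64(184.64), np.float64(184.9), np.float64(185.13), np.float64(185.32), np.float64(185.48), np.float64(185.55), np.float64(185.76), np.float64(186.1), np.float64(186.22), np.float64(186.33), np.float64(186.45), np.float64(186.56), np.float64(186.96)]
vertical [181.7 177.2] [187.3 207.7] 0.18360655737704992 fit at rows [181.88887676 187.37266447]
```

Slope 0.180 against 0.184 for a vertical, and the offset is 0.1–0.2 px, so the rod is upright and on the TCP axis. I'll carry it over the bushing.

Call:
carry_out(
  offset=[
    [0.001,0.025,0],
    [0.001,0.065,0],
    [0.002,0.105,0],
    [0.002,0.145,0],
    [0.003,0.185,0],
    [0.003,0.225,0],
    [0.004,0.265,0],
    [0.005,0.305,0],
    [0.005,0.345,0],
    [0.005,0.37,0],
  ],
  rotation=[
    [0,0,0],
    [0,0,0],
    [0,0,0],
    [0,0,0],
    [0,0,0],
    [0,0,0],
    [0,0,0],
    [0,0,0],
    [0,0,0],
    [0,0,0],
  ],
  gripper=[1,1,1,1,1,1,1,1,1,1],
)

```text
time_s: 10.85
tool_pos: [0.5331, 0.1334, 0.2931]
eef_rot: [0.145, 0.989, -0.0, 0.0]
force: [-0.1, -0.8, -1.6]
gripper_width: 0.0202
```

Call:
carry_out(
  offset=[
    [0,0.01,0],
    [0,0.01,0],
    [0,0.01,0],
  ],
  rotation=[
    [0,0,0],
    [0,0,0],
    [0,0,0],
  ],
  gripper=[1,1,1],
)

```text
time_s: 11.15
tool_pos: [0.5331, 0.1425, 0.2926]
eef_rot: [0.145, 0.989, -0.0, -0.0]
force: [0.2, 0.3, -1.5]
gripper_width: 0.0202
```

Run:
```python
from station import bot, read_camera
from h import *
s=read_camera("scene")[:,:,::-1]
cv2.imwrite("pics/scene6.png",s); x=bot.get_state(); p=x["tool_pos"]; print(p,x["force"],x["gripper_width"])
c=lambda im,x,y:cv2.resize(im[y:y+80,x:x+60],(450,600),interpolation=cv2.INTER_CUBIC)
cv2.imwrite("pics/comp6.png",c(s,230,95))
for z in (.22,.18,.174,.136,.074): print(z,proj("scene",(p[0],p[1],z)))
f,P=shaft(s,122,142,248,270); print(f,[round(float(q[1]),2) for q in P],np.polyval(f,[125,150,155,170]))
```

```text
[0.53323949 0.14221287 0.29282346] [ 0.24205295  0.70709128 -2.06710745] 0.02059985701335837
0.22 [258.6 132.7]
0.18 [258.7 142.6]
0.174 [258.7 144.1]
0.136 [258.8 153.1]
0.074 [258.9 167. ]
[2.45037348e-03 2.58415546e+02] [258.69, 258.73, 258.73, 258.75, 258.74, 258.71, 258.73, 258.71, 258.73, 258.74, 258.75, 258.75, 258.73, 258.73, 258.73, 258.75, 258.8, 258.75, 258.75, 258.76] [258.7218427  258.78310204 258.7953539  258.83210951]
```

View pics/comp6.png

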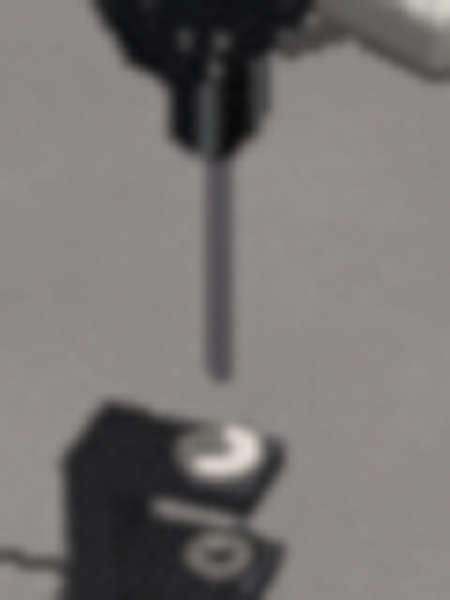

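The image shows the upright rod with its centreline at u = 258.8, and the bushing centre is at 258.9. With a small y trim I'll descend to just inside the upper bore.

Call:
carry_out(
  offset=[
    [0.001,-0.0015,-0.01],
    [0.001,-0.0015,-0.022],
    [0.001,-0.0015,-0.03],
    [0.001,-0.0015,-0.034],
    [0.001,-0.0015,-0.038],
    [0.001,-0.0015,-0.042],
    [0.001,-0.0015,-0.046],
  ],
  rotation=[
    [0,0,0],
    [0,0,0],
    [0,0,0],
    [0,0,0],
    [0,0,0],
    [0,0,0],
    [0,0,0],
  ],
  gripper=[1,1,1,1,1,1,1],
)

```text
time_s: 11.9
tool_pos: [0.5343, 0.1408, 0.2467]
eef_rot: [0.146, 0.989, -0.0, 0.0]
force: [0.2, -0.3, -1.6]
gripper_width: 0.0202
```

Call:
carry_out(
  offset=[
    [0,0,-0.004],
    [0,0,-0.009],
    [0,0,-0.014],
    [0,0,-0.019],
    [0,0,-0.024],
    [0,0,-0.03],
  ],
  rotation=[
    [0,0,0],
    [0,0,0],
    [0,0,0],
    [0,0,0],
    [0,0,0],
    [0,0,0],
  ],
  gripper=[1,1,1,1,1,1],
)

```text
time_s: 12.5
tool_pos: [0.5343, 0.1408, 0.2163]
eef_rot: [0.146, 0.989, -0.0, 0.0]
force: [-0.3, -0.3, -1.5]
gripper_width: 0.0203
```

It's through the upper bushing with no contact force. Next is the lower one.

Call:
carry_out(
  offset=[
    [0,0,-0.007],
    [0,0,-0.014],
    [0,0,-0.019],
    [0,0,-0.023],
    [0,0,-0.027],
    [0,0,-0.031],
    [0,0,-0.035],
  ],
  rotation=[
    [0,0,0],
    [0,0,0],
    [0,0,0],
    [0,0,0],
    [0,0,0],
    [0,0,0],
    [0,0,0],
  ],
  gripper=[1,1,1,1,1,1,1],
)

```text
time_s: 13.2
tool_pos: [0.5344, 0.1408, 0.1811]
eef_rot: [0.146, 0.989, -0.0, 0.0]
force: [0.5, -0.3, -2.2]
gripper_width: 0.0202
```

The lower bushing was entered without contact too (tip ≈ 0.061). I'll go on to tip ≈ 0.040, which leaves the shoulder about 24 mm above the bushing.

Call:
carry_out(
  offset=[
    [0,0,-0.005],
    [0,0,-0.01],
    [0,0,-0.014],
    [0,0,-0.018],
    [0,0,-0.021],
    [0,0,-0.021],
    [0,0,-0.021],
    [0,0,-0.021],
  ],
  rotation=[
    [0,0,0],
    [0,0,0],
    [0,0,0],
    [0,0,0],
    [0,0,0],
    [0,0,0],
    [0,0,0],
    [0,0,0],
  ],
  gripper=[1,1,1,1,1,1,1,1],
)

```text
time_s: 14.0
tool_pos: [0.5345, 0.1408, 0.1603]
eef_rot: [0.146, 0.989, -0.0, 0.0]
force: [-0.2, 0.5, -1.7]
gripper_width: 0.0199
```

Run:
```python
from station import bot, read_camera
from h import *
s=read_camera("scene")[:,:,::-1]
cv2.imwrite("pics/scene7.png",s); x=bot.get_state(); p=x["tool_pos"]; print(p,x["force"],x["ft_torque"],x["gripper_width"],abs(x["dq"]).max())
c=lambda im,x,y:cv2.resize(im[y:y+80,x:x+60],(450,600),interpolation=cv2.INTER_CUBIC)
cv2.imwrite("pics/comp7.png",np.hstack([c(s,230,120),cv2.resize(s[190:260,150:230],(343,300)).repeat(2,0)]))
```

```text
[0.53445531 0.14082921 0.16032192] [-1.52741839  0.01881669 -0.67835377] [-0.00582453  0.03712125 -0.05306895] 0.020420143109504896 0.0014704880366444057
```

View pics/comp7.png

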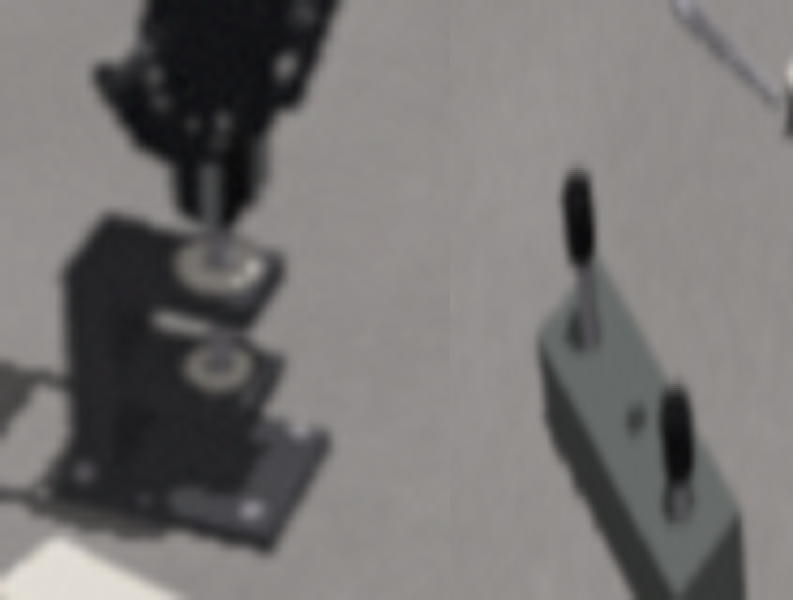

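The rod passes through both bushings at crop (218,265) and (218,365). The image gap from bore to knob is about 5.7 px ≈ 23 mm, which agrees with the expected shoulder height of 0.160. That puts the tip at about 0.040, some 15 mm below the lower arm. The other rods are in place, so I'm handing in.

```bash
python3 -c "
from station import job; print(job.hand_in())"
```

```text
the job is handed in; nothing more can be done
None
```

The job is handed in: the bushing is pressed home and the longest rod is held upright through both bushings. No verdict was reported.

**What I did**
- I pressed the push-in bushing down about 10 mm at 5–6 N until it hit the hard stop, where the force rose to 28 N.
- I took the longest rod from the middle hole of the rack by its knob, gripping with 50 N, and threaded it through both bushings. I felt no contact force on the way down.

**Last checks**
- **Height:** the shoulder is about 24 mm above the upper bushing; the image gap reads about 23 mm. From the rod's length, that puts the tip about 15 mm below the lower arm. I did not see the tip directly.
- **Upright:** when I lifted the rod, its line in the image matched a vertical to about 0.1 px. I did not measure tilt again after threading.
- **Grip and stillness:** the jaws held the knob at a steady 20 mm opening, with joint speeds around 0.001 rad/s.
- **Other items:** the other two rods look undisturbed. I did not check the rest of the bench item by item.

**What disagreed**
- **Fingertips:** when shut, they sat about level with the reported TCP, not 19 mm ahead as stated. I calibrated the working height from the bushing's hard stop.
- **Scene camera:** it read heights about 5–6 mm low.
- **Grip opening:** the gripper reported 20 mm on the 22 mm knob.
- **Overshoot:** one move over the rack went about 77 mm too far, at a safe height, and I corrected it.

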